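# Crack loose the left-hand plate nut of a bench lapping machine

### The job

The lap plate is due for a change, so slacken the tight hex nut that clamps it: fit the spanner's large ring fully down over the nut, held level and pressed only lightly while you feel for the flats, and turn it clockwise as seen from above by at least one flat (a sixth of a turn). The thread is left-hand: feel that it yields that way and never heave it anticlockwise, which only tightens it, and do not lean on the lap plate or the machine with spanner or gripper. Then lift the spanner off and lay it gently down flat on the bench, let go, and leave the other things where they are.

Things in the scene. Friction and masses are not known exactly. Their poses are not given: they have to be found in the camera images.
- wheel_nut (a joint): Angle of the hex nut in rad: 0 tight as found, growing as it turns clockwise from above (loosens; left-hand, 2 mm pitch). Steel, 36 mm across flats, 14 high, top edge chamfered; the 24 mm shaft end stands 7 mm above it. How the hexagon is clocked at the start is not given and varies. Turning takes about 1.0 N m all the way; anticlockwise it meets a hard stop at once.
- nut_seat (a point): Point on the nut's upright axis level with its underside, on top of the steel clamp flange (76 mm across, 8 high) that lies on the lap plate; 103 mm above the bench. The nut's full flats run from here to 11 mm up, the chamfer on to 14 mm. A ring that is fully down rests on the flange with its underside here; one that sits on the nut's corners stops 11 to 12 mm higher.
- lapper: Bench lapping machine, fixed. Origin under its base on the spindle axis, z up. Base 270 x 270 mm, 60 high; round black splash pan 248 across, rim 85 high; pale lap plate 200 across, top face 95 high; control pod (75 x 220 mm, 72 high, knob to 89) along the +x side, centre 168 mm from the axis. Spindle and plate do not turn.
- spanner: Loose double-ended offset ring spanner, steel, about 0.45 kg, lying on its two rings. Origin at the middle (near its centre of mass), in the plane of the rings' undersides; x runs to the large ring, z up. Handle: level bar 114 mm long, 18 wide, 10 high, its centre 34 mm above the origin, cranked down at each end to a ring; ring centres 115 mm from the middle.
- big_ring (a point): Centre of the spanner's large ring at its underside; same axes as the spanner. The ring is 54 mm across outside, 13 high; its hexagon hole is 37.8 mm across flats (0.9 mm clear of the nut all round, about 5 degrees of play each way); the hole's flats face 30, 90, 150 ... degrees from the spanner's x axis.
- small_ring (a point): Centre of the spanner's small ring at its underside (41 mm across outside, 12 high, hole 28.5 mm across flats: too small for the nut); same axes as the spanner.
- handle_mid (a point): Middle of the spanner's handle bar (18 mm wide across y, 10 high), 34 mm above the rings' undersides; same axes as the spanner. The best place to grip.
- tape_roll: Bystander: blue roll of tape, loose, 104 mm across, 24 high, origin under its centre.
- paste_jar: Bystander: white jar of lapping paste with black cap, loose, 54 mm across, 60 high, origin under its centre.
- castings_tray: Bystander: grey tray of resin castings, loose, 130 x 90 mm, 22 high, origin under its centre.

How it is judged:
On the way, in this order (a step that is already met when the one before it is completed fails the run):
1. the spanner's large ring is fully down over the nut, the nut not yet turned (under 0.25 rad) (distance between big_ring and nut_seat below 0.006 m and angle between spanner's own z axis and vertical below 0.15 rad and value of joint wheel_nut below 0.25 rad), for 0.1 s.
2. with the ring still down on it, the nut is turned clockwise by one flat (1.0 rad or more) (distance between big_ring and nut_seat below 0.006 m and angle between spanner's own z axis and vertical below 0.15 rad and value of joint wheel_nut above 1 rad), for 0.1 s.
At the end, for the whole second after the job is handed in: The nut stands at least 1.0 rad (one flat) clockwise of where it was, and the spanner lies flat and still on the bench, both rings down on it (within 6 mm, tilt under 0.08 rad), released (value of joint wheel_nut above 1 rad and height (world z) of each of big_ring, small_ring below 0.006 m and angle between spanner's own z axis and vertical below 0.08 rad and linear speed of spanner below 0.02 m/s); the robot touches nothing.
It fails at once if the nut is driven tighter (anticlockwise by more than 0.035 rad, about 2 N m) (value of joint wheel_nut below -0.035 rad).
It fails at once if the spanner is forced onto the nut: before the ring is down over the flats (9 mm or more above its seat), over 25 N between them, or over 3 N with the spanner cocked by more than 0.08 rad (distance between big_ring and nut_seat above 0.009 m and (contact force between spanner and wheel_nut above 25 N or (contact force between spanner and wheel_nut above 3 N and angle between spanner's own z axis and vertical above 0.08 rad))).
It fails at once if the spanner, gripper or arm bears on the lap plate or the machine's body with more than 4 N (contact force between any of spanner, the fingers, the arm and lapper above 4 N).
It fails at once if the spanner is dropped or flung (faster than 0.8 m/s) (linear speed of spanner above 0.8 m/s).
It fails at once if a bystander is shifted by more than 20 mm (distance of any of tape_roll, paste_jar, castings_tray from where it was at the start of the episode above 0.02 m).
It also fails if it takes over 72 s, if anything falls off the work surface, if the arm or the gripper's body presses on something with over 40 N, if the wrist force passes 120 N, or if a joint passes its speed limit or range.

### The arm

A 6-joint arm with a two-finger parallel gripper is mounted at the origin on the work surface. World frame = base frame: x ahead of the robot, y to its left, z up, the work surface at z = 0. Lengths are in m, angles in rad, forces in N, time in s.
With the tool pointing down it reaches from about 0.3 to 0.875 m from the base axis. Payload 6.4 kg.
Tool frame: the origin (TCP) lies midway between the tips of the shut fingers; the grasp point (between the pads) lies ctrl.grip_point_offset behind it (ctrl.grip_point_offset is the distance from the TCP to the grasp point, in m); z points along the fingers, y is the direction in which the jaws open and shut (so a half turn about z gives the same grasp; the last joint's range is limited). The gripper opens to 85 mm and grips with 20 to 120 N. Pads are 22 mm wide; open, the fingers measure 114 mm over their backs; the gripper's body (76 mm by 85 mm) begins 54 mm behind the grasp point. The pads swing forward as they close: fully open they stand 13 mm farther back than shut.
Start: joints at [-0.206, 0.181, 1.607, -0, 1.354, -0.206], TCP at [0.575, 0, 0.231] pointing down, gripper open.
Joint ranges: [-2.99, 2.99], [-0.89, 2.07], [0.3, 2.58], [-1.14, 4.28], [0, 2.63], [-3.12, 3.12]. Speed limits (rad/s): [2.57, 2.57, 3.01, 3.14, 3.14, 3.14].

### API

Orientations are given as a unit quaternion [w, x, y, z].
In Python, from bench import ctrl, viewer gives the robot as it stands.
- The arm moves only by the shell command python3 -m handwheel 'ROWS' [OPENING]. ROWS is JSON, a list of rows, each an object with "travel": the shift along the tool's x, y, z as a fraction of full scale, a list of three; "dr": the turn, a rotation vector about the tool's x, y, z as a fraction of full scale, a list of three. A call has 1 to 20 rows; each row shifts and turns the pose as measured when the row begins, along the tool's axes as they then stand; what a row does not reach is not made up. Full scale, the value 1, is 150 mm for a shift and 30 degrees for a turn. A row lasts 1/12 s, in which the tool goes at most 41.7 mm and 7.16 degrees, less where a joint would pass 70% of its speed; a pose out of reach is approached as far as the arm can. A call with a number of a shift or a turn outside -1 to 1 is refused whole. A call with a gripper value outside its range is refused whole. OPENING is the opening, from -1 (shut) to 1 (fully open), set as the call begins (- or left out, the last holds). The fingers move at their own pace and stop on an object; the grip force is fixed at half the most. Time passes only in rows, so rows that do not move let the fingers close. It gives the time, the measured TCP pose, the force and the opening at its end, in the units of the state.
- ctrl.get_obs(): the state, without advancing time (a new reading comes with each control period).
- viewer.camera(name): name is "scene" or "side" or "wrist"; returns the picture (384x512x3 uint8, red, green, blue); there is no depth.
- viewer.get_calibration(name): a dict with "camera_matrix" (3x3 intrinsics, pixels), "k1" (the pictures are not rectified: a ray, as slopes to the right and down, at radius r is drawn at 1 + k1 r^2 times it, then the intrinsics apply), "R" (3x3) and "t" (3): a world point X has camera coordinates R X + t. Camera axes: x right, y down, z forward; pixel columns grow to the right and rows downward; lengths in m; the calibration is good to about 2 mm. A picture is of the moment at which its call begins: read the wrist's pose just before it. get_calibration takes no time and is no camera call; for the wrist camera it gives the pose at the moment of the call.
- ctrl.hand_in(): hands the job in, once; it reports no verdict.
The state is a dict: "time_s": time; "q": joint angles; "dq": joint speeds; "joint_efforts": joint torques, N m; "eef_pos": TCP position; "eef_rot": TCP orientation; "wrist_force": force on the tool from outside, world axes, zero at the start; "torque": the same for the moment, N m; "opening": opening from 0.0 (shut) to 1.0 (fully open).
Only numpy, scipy, OpenCV 4.12 (cv2) and the standard library are available. Lean on these libraries where they do the work, as an engineer would, in place of code of your own. Each camera call takes 0.05 s, during which the arm holds its last target. There are 200 camera calls.

## Working session

There is one attempt and no reset: what is moved stays moved. The work goes in short steps, Python scripts to look and compute and a shell command to move; the robot and the scene stay as the last step left them, time stands still between calls to the robot, and variables do not carry over. Pictures are saved under pics/ and viewed, about 8 in all and at most 12, crops included, and the job is handed in when it is done.

```bash
ls; mkdir -p pics
python3 - <<'E'
from bench import ctrl, viewer
import cv2, numpy as np
o=ctrl.get_obs(); print(o); print(ctrl.grip_point_offset)
for n in ("scene","side","wrist"):
    c=viewer.get_calibration(n); print(n,c)
    cv2.imwrite(f"pics/{n}0.png",viewer.camera(n)[:,:,::-1])
a=cv2.imread("pics/scene0.png");b=cv2.imread("pics/side0.png")
cv2.imwrite("pics/scene0b.png",cv2.resize(a,(800,600),interpolation=cv2.INTER_CUBIC))
cv2.imwrite("pics/side0b.png",cv2.resize(b,(800,600),interpolation=cv2.INTER_CUBIC))
E
```

```text
pics
{'time_s': 0.0, 'q': array([-2.06267062e-01,  1.81509957e-01,  1.60797903e+00,  3.26342163e-06,
        1.35380870e+00, -2.06301373e-01]), 'dq': array([ 4.38639431e-04, -1.72218516e-04, -1.29137976e-03, -1.70215074e-05,
        1.32441126e-03, -6.25389300e-04]), 'joint_efforts': array([ 3.41415571e-04, -4.44869328e+01, -3.51340663e+01, -2.51131587e-04,
        9.11703974e-03,  3.43231875e-05]), 'eef_pos': array([5.74461995e-01, 1.50056361e-04, 2.30415635e-01]), 'eef_rot': array([-7.14383465e-04,  7.07094643e-01,  7.07118405e-01, -4.65233823e-04]), 'wrist_force': array([-0.48871765,  0.65560344, -0.05603516]), 'torque': array([-0.02766242, -0.04354263,  0.01131605]), 'opening': 0.9987361260246054}
0.0187
scene {'camera_matrix': array([[347.38067328,   0.        , 253.12641214],
       [  0.        , 347.38067328, 192.08184375],
       [  0.        ,   0.        ,   1.        ]]), 'k1': -0.0075435147223286035, 'R': array([[ 0.73534449,  0.6776852 , -0.00335494],
       [ 0.40143332, -0.43956622, -0.8035128 ],
       [-0.54600345,  0.58951193, -0.59527802]]), 't': array([-0.40289252, -0.16145822,  1.39226045])}
side {'camera_matrix': array([[364.65230637,   0.        , 259.39428671],
       [  0.        , 364.65230637, 189.59785459],
       [  0.        ,   0.        ,   1.        ]]), 'k1': 0.03098376391699077, 'R': array([[-0.97315427, -0.2294895 ,  0.01747385],
       [-0.14411118,  0.5483866 , -0.82371361],
       [ 0.1794512 , -0.80411859, -0.56673676]]), 't': array([0.56807864, 0.16531802, 0.98568556])}
wrist {'camera_matrix': array([[326.29639799,   0.        , 256.97394345],
       [  0.        , 326.29639799, 181.43543971],
       [  0.        ,   0.        ,   1.        ]]), 'k1': -0.008001258857121878, 'R': array([[ 0.99999678,  0.00114239, -0.00226408],
       [ 0.00174167, -0.95831153,  0.2857201 ],
       [-0.00184329, -0.28572312, -0.95831044]]), 't': array([-0.5745204 , -0.03750962,  0.37914942])}
```

View pics/scene0b.png

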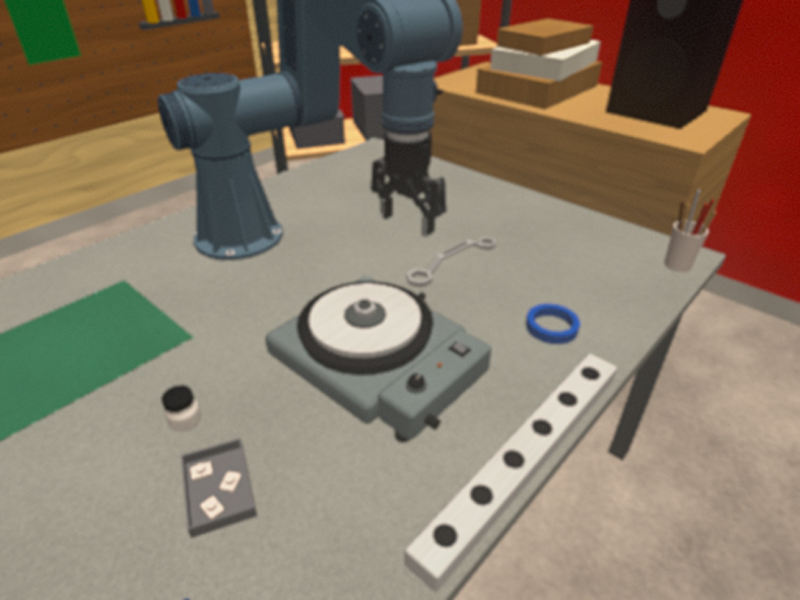

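View pics/side0b.png

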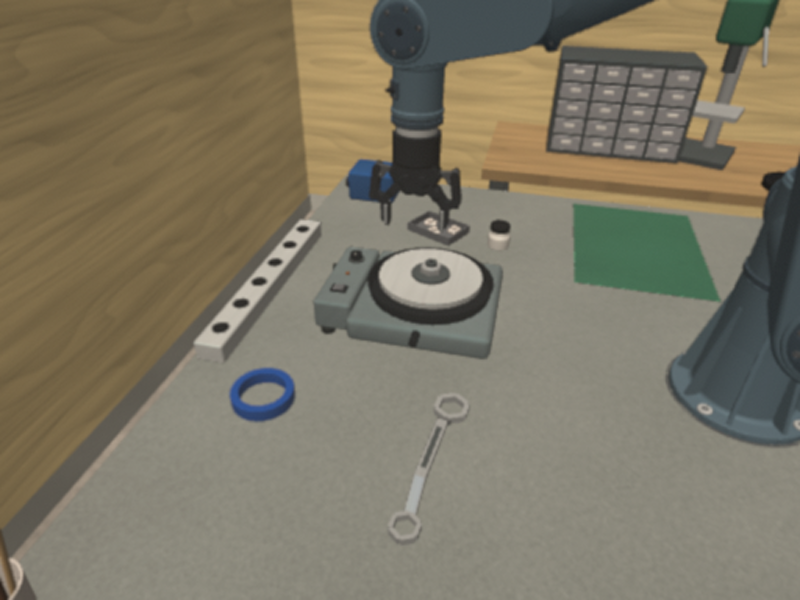

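View pics/wrist0.png

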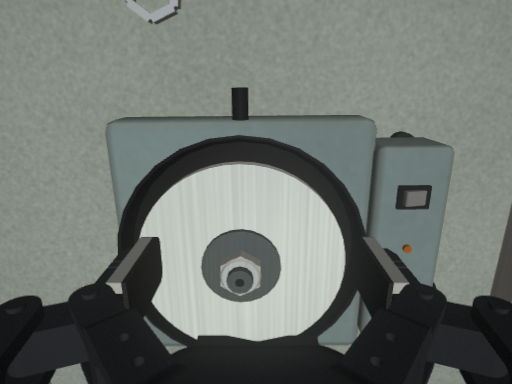

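Scene and side views: the large ring is the one nearest the machine, at side (451,407) in the 800-px view, and the small ring is at (405,526). The wrist view shows the nut at about (240,275) and the edge of the large ring at the top (153,5).

```bash
cat > h.py <<'E'
import numpy as np, cv2
from scipy.spatial.transform import Rotation as Rn
from bench import ctrl, viewer
def bp(c,uv,z):
    "pixel -> world point on plane z"
    K=c["camera_matrix"]; d=np.array([c["k1"],0,0,0,0.])
    # ray drawn at (1+k1 r^2): opencv model
    x,y=cv2.undistortPoints(np.array([[uv]],float),K,d)[0,0]
    o=-c["R"].T@c["t"]; r=c["R"].T@np.array([x,y,1]); return o+r*(z-o[2])/r[2]
def pj(c,P):
    return cv2.projectPoints(np.array(P,float).reshape(-1,3),cv2.Rodrigues(c["R"])[0],c["t"],c["camera_matrix"],np.array([c["k1"],0,0,0,0.]))[0][:,0]
def rot():
    w=ctrl.get_obs()["eef_rot"]; return Rn.from_quat([w[1],w[2],w[3],w[0]])
def mv(dw=(0,0,0),yaw=0):
    "world shift m & world-z yaw rad -> tool-axis full-scale units, levelled"
    R=rot(); o=ctrl.get_obs()
    print("travel total",np.round(R.inv().apply(dw)/0.15,4))
    # target: straight down with tool-yaw preserved + yaw
    x=R.as_matrix()[:,0]; a=np.arctan2(x[1],x[0])+yaw
    T=Rn.from_matrix(np.array([[np.cos(a),np.sin(a),0],[np.sin(a),-np.cos(a),0],[0,0,-1.]]))
    print("dr total",np.round((R.inv()*T).as_rotvec()/np.deg2rad(30),4),"tool-x az deg",np.rad2deg(np.arctan2(x[1],x[0])))
E
python3 - <<'E'
from h import *
s=viewer.get_calibration("side");c=viewer.get_calibration("scene");w=viewer.get_calibration("wrist")
k=.64
print("big side",bp(s,(451*k,407*k),.0065),"small",bp(s,(405*k,526*k),.006))
print("big scene",bp(c,(419*k,276*k),.0065),"small",bp(c,(487*k,242*k),.006))
print("nut wrist shaft top",bp(w,(240,282),.124),"side",bp(s,(431*k,263*k),.124),"scene",bp(c,(364*k,302*k),.124))
print("tape",bp(s,(262*k,394*k),.012),"cam",-w["R"].T@w["t"])
E
```

```text
big side [0.46855293 0.16253905 0.0065    ] small [0.49218588 0.39048328 0.006     ]
big scene [0.46424493 0.16966589 0.0065    ] small [0.49027692 0.40014493 0.006     ]
nut wrist shaft top [ 0.56011898 -0.09327562  0.124     ] side [ 0.55569584 -0.08439039  0.124     ] scene [ 0.55768179 -0.09220814  0.124     ]
tape [0.77669    0.21547584 0.012     ] cam [0.57532837 0.07303254 0.37287305]
```

```bash
python3 -m handwheel '[{"travel":[0.234,-0.079,0],"dr":[0,0,0]},{"travel":[0.234,-0.079,0],"dr":[0,0,0]},{"travel":[0.234,-0.079,0],"dr":[0,0,0]},{"travel":[0.234,-0.079,0],"dr":[0,0,0]},{"travel":[0.234,-0.079,0],"dr":[0,0,0]},{"travel":[0.234,-0.079,0],"dr":[0,0,0]},{"travel":[0.234,-0.079,0],"dr":[0,0,0]},{"travel":[0.234,-0.079,0],"dr":[0,0,0]},{"travel":[0,0,0],"dr":[0,0,-0.23]},{"travel":[0,0,0],"dr":[0,0,-0.23]},{"travel":[0,0,0],"dr":[0,0,-0.23]},{"travel":[0,0,0],"dr":[0,0,-0.23]}]' 1; python3 -c "
from h import *
mv(); print(ctrl.get_obs()['q'])"
```

```text
time_s: 1.15
eef_pos: [0.4726, 0.2933, 0.2263]
eef_rot: [-0.003, 0.516, 0.856, -0.002]
wrist_force: [-0.3, -0.7, -0.3]
opening: 0.995
travel total [0. 0. 0.]
dr total [-0.0129 -0.0054  0.    ] tool-x az deg 117.81567742554225
[ 0.34106472  0.14818626  1.65471692  0.00186468  1.34576366 -0.14484244]
```

```bash
python3 -c "
import cv2
a=cv2.imread('pics/wrist0.png')[220:320,180:300]
cv2.imwrite('pics/nutcrop.png',cv2.resize(a,(720,600),interpolation=cv2.INTER_CUBIC))"
```

```text
(no output)
```

View pics/nutcrop.png

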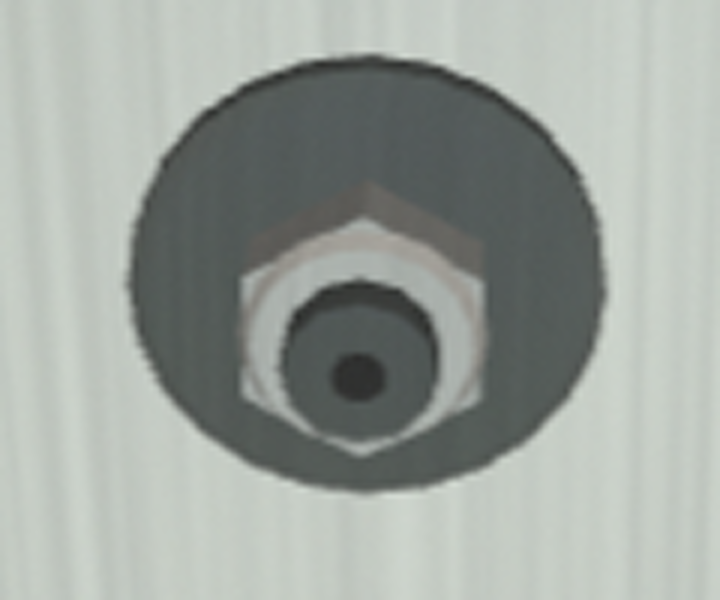

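The nut's corners point to about ±y: crop (362,215) and (360,457), with its left and right flats vertical. So the spanner should come on with x at about -150°. I'll finish the wrist rotation and look at the spanner.

```bash
python3 -m handwheel '[{"travel":[0,0,0],"dr":[-0.012,-0.005,-0.238]},{"travel":[0,0,0],"dr":[0,0,-0.238]},{"travel":[0,0,0],"dr":[0,0,-0.238]},{"travel":[0,0,0],"dr":[0,0,-0.238]},{"travel":[0,0,0],"dr":[0,0,-0.238]},{"travel":[0,0,0],"dr":[0,0,-0.238]},{"travel":[0,0,0],"dr":[0,0,-0.238]},{"travel":[0,0,0],"dr":[0,0,-0.238]},{"travel":[0,0,0],"dr":[0,0,-0.238]},{"travel":[0,0,0],"dr":[0,0,-0.238]},{"travel":[0,0,0],"dr":[0,0,-0.238]},{"travel":[0,0,0],"dr":[0,0,-0.238]},{"travel":[0,0,0],"dr":[0,0,-0.238]},{"travel":[0,0,0],"dr":[0,0,-0.238]},{"travel":[0,0,0],"dr":[0,0,-0.238]},{"travel":[0,0,0],"dr":[0,0,-0.238]},{"travel":[0,0,0],"dr":[0,0,-0.238]},{"travel":[0,0,0],"dr":[0,0,-0.238]},{"travel":[0,0,0],"dr":[0,0,-0.238]},{"travel":[0,0,0],"dr":[0,0,-0.238]}]' 1
python3 - <<'E'
from h import *
mv(); print(ctrl.get_obs()['q'])
np.save("w1.npy",viewer.get_calibration("wrist"),allow_pickle=True)
a=viewer.camera("wrist")[:,:,::-1]; cv2.imwrite("pics/w1.png",a)
cv2.imwrite("pics/w1b.png",cv2.resize(a,(800,600),interpolation=cv2.INTER_CUBIC))
E
```

```text
time_s: 2.82
eef_pos: [0.4669, 0.2926, 0.2187]
eef_rot: [-0.007, -0.649, 0.761, 0.003]
wrist_force: [-0.6, -0.1, 0.6]
opening: 1.003
travel total [0. 0. 0.]
dr total [ 0.0255 -0.0126 -0.0001] tool-x az deg -99.02356388377608
[ 3.44008603e-01  1.49423716e-01  1.66942050e+00  6.65543786e-04
  1.33763752e+00 -2.64020770e+00]
```

View pics/w1b.png

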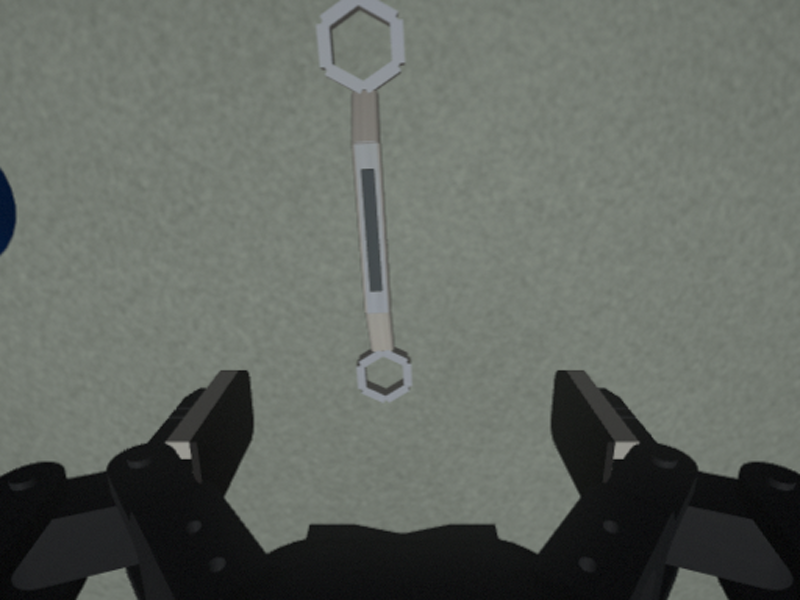

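The whole spanner is in view: big hole at (361,44), small hole at (385,375), bar from (366,144) to (377,311).

Run:
```python
from h import *
c=np.load("w1.npy",allow_pickle=True).item();k=.64
g=lambda u,v,z:bp(c,(u*k+(k-1)/2,v*k+(k-1)/2),z)
b=g(361,44,.013);s=g(385,375,.012);h1=g(366.5,144,.039);h2=g(377,311,.039);m=g(371.5,230,.039)
print(b,s,np.linalg.norm(b-s),"mid",(b+s)/2,"yaw",np.rad2deg(np.arctan2(*(b-s)[1::-1])))
print(h1,h2,np.linalg.norm(h1-h2),"mid",(h1+h2)/2,m,"yaw",np.rad2deg(np.arctan2(*(h1-h2)[1::-1])))
o=ctrl.get_obs()["eef_pos"]
M=((b+s)/2+(h1+h2)/2)/2; print(M)
mv(np.r_[M[:2]-o[:2],0], np.deg2rad(0))
# nut from wrist0: flats' upper corners
```

```text
[0.46990144 0.16376712 0.013     ] [0.49268298 0.39120175 0.012     ] 0.22857495352151289 mid [0.48129221 0.27748443 0.0125    ] yaw -95.72009120962964
[0.47564402 0.22376142 0.039     ] [0.48753571 0.33091065 0.039     ] 0.10780709763058385 mid [0.48158986 0.27733603 0.039     ] [0.48174905 0.27645115 0.039     ] yaw -96.33291426604497
[0.48144104 0.27741023 0.02575   ]
travel total [ 0.0855 -0.1115 -0.001 ]
dr total [ 0.026  -0.0126 -0.0001] tool-x az deg -98.59193668336907
```

```bash
python3 -m handwheel '[{"travel":[0.0855,-0.1115,0],"dr":[0.026,-0.0126,-0.087]},{"travel":[0,0,0.2],"dr":[0,0,0]},{"travel":[0,0,0.2],"dr":[0,0,0]},{"travel":[0,0,0.2],"dr":[0,0,0]},{"travel":[0,0,0.2],"dr":[0,0,0]},{"travel":[0,0,0.15],"dr":[0,0,0]},{"travel":[0,0,0],"dr":[0,0,0]}]' 1
python3 - <<'E'
from h import *
o=ctrl.get_obs()["eef_pos"]
mv(np.r_[.48144-o[0],.27741-o[1],.014-o[2]]);print(o)
E
```

```text
time_s: 3.45
eef_pos: [0.4846, 0.2777, 0.0731]
eef_rot: [0.004, -0.663, 0.749, -0.001]
wrist_force: [-1.1, 0.5, -0.5]
opening: 1.001
travel total [0.0058 0.0231 0.3937]
dr total [-0.0131  0.0069 -0.    ] tool-x az deg -96.94253802549095
[0.48455224 0.27768804 0.07307964]
```

```bash
python3 -m handwheel '[{"travel":[0.006,0.023,0.0],"dr":[-0.013,0.007,-0.03]},{"travel":[0,0,0.15],"dr":[0,0,0]},{"travel":[0,0,0.15],"dr":[0,0,0]},{"travel":[0,0,0.08],"dr":[0,0,0]},{"travel":[0,0,0],"dr":[0,0,0]},{"travel":[0,0,0],"dr":[0,0,0]}]' 1
python3 - <<'E'
from h import *
o=ctrl.get_obs()["eef_pos"]
mv(np.r_[.48144-o[0],.27741-o[1],.014-o[2]]);print(o)
E
```

```text
time_s: 3.95
eef_pos: [0.4843, 0.2788, 0.021]
eef_rot: [0.002, -0.668, 0.745, -0.001]
wrist_force: [-0.1, 0.1, 0.3]
opening: 1.004
travel total [0.0112 0.0183 0.0466]
dr total [-0.0092  0.0036 -0.    ] tool-x az deg -96.23603371499406
[0.48432104 0.27877622 0.02100256]
```

```bash
python3 -m handwheel '[{"travel":[0.011,0.018,0.045],"dr":[-0.009,0.004,0]},{"travel":[0.005,0.01,0.01],"dr":[0,0,0]},{"travel":[0,0,0],"dr":[0,0,0]}]' 1; python3 -m handwheel '[{"travel":[0,0,0],"dr":[0,0,0]},{"travel":[0,0,0],"dr":[0,0,0]},{"travel":[0,0,0],"dr":[0,0,0]},{"travel":[0,0,0],"dr":[0,0,0]},{"travel":[0,0,0],"dr":[0,0,0]},{"travel":[0,0,0],"dr":[0,0,0]},{"travel":[0,0,0],"dr":[0,0,0]},{"travel":[0,0,0],"dr":[0,0,0]}]' -1
python3 - <<'E'
from h import *
o=ctrl.get_obs()["eef_pos"]
mv(np.r_[.48144-o[0],.27741-o[1],.014-o[2]]);print(o)
E
```

```text
time_s: 4.2
eef_pos: [0.4822, 0.2777, 0.0162]
eef_rot: [0.002, -0.668, 0.745, -0.001]
wrist_force: [0.5, 0.3, -0.1]
opening: 0.999
time_s: 4.87
eef_pos: [0.4838, 0.2783, 0.0188]
eef_rot: [0.004, -0.668, 0.745, -0.002]
wrist_force: [-0.5, 0.3, 0.7]
opening: 0.196
travel total [0.0079 0.0152 0.0318]
dr total [-0.0163  0.0069 -0.    ] tool-x az deg -96.24415206670562
[0.48379058 0.27832953 0.01879899]
```

```bash
python3 -m handwheel '[{"travel":[0,0,-0.05],"dr":[-0.016,0.007,0]},{"travel":[0,0,-0.1],"dr":[0,0,0]},{"travel":[0,0,-0.15],"dr":[0,0,0]},{"travel":[0,0,-0.2],"dr":[0,0,0]},{"travel":[0,0,-0.2],"dr":[0,0,0]},{"travel":[0,0,-0.2],"dr":[0,0,0]},{"travel":[0,0,-0.2],"dr":[0,0,0]},{"travel":[0,0,-0.1],"dr":[0,0,0]},{"travel":[0,0,0],"dr":[0,0,0]},{"travel":[0,0,0],"dr":[0,0,0]}]' -1
python3 - <<'E'
from h import *
mv();print(ctrl.get_obs()['q'])
c=viewer.get_calibration("wrist");np.save("w2.npy",c,allow_pickle=True)
a=viewer.camera("wrist")[:,:,::-1]; cv2.imwrite("pics/w2.png",a)
cv2.imwrite("pics/w2b.png",cv2.resize(a,(800,600),interpolation=cv2.INTER_CUBIC))
print(ctrl.get_obs()['eef_pos'])
# nut from wrist0
from bench import viewer
E
```

```text
time_s: 5.7
eef_pos: [0.4761, 0.2757, 0.1956]
eef_rot: [-0.011, -0.667, 0.745, 0.005]
wrist_force: [-0.6, -0.0, -4.0]
opening: 0.197
travel total [0. 0. 0.]
dr total [ 0.0416 -0.0181 -0.0002] tool-x az deg -96.2664691262872
[ 3.09050174e-01  1.76617770e-01  1.68690904e+00  2.09414590e-04
  1.30182113e+00 -2.72312685e+00]
[0.47593415 0.27568626 0.19528715]
```

View pics/w2b.png

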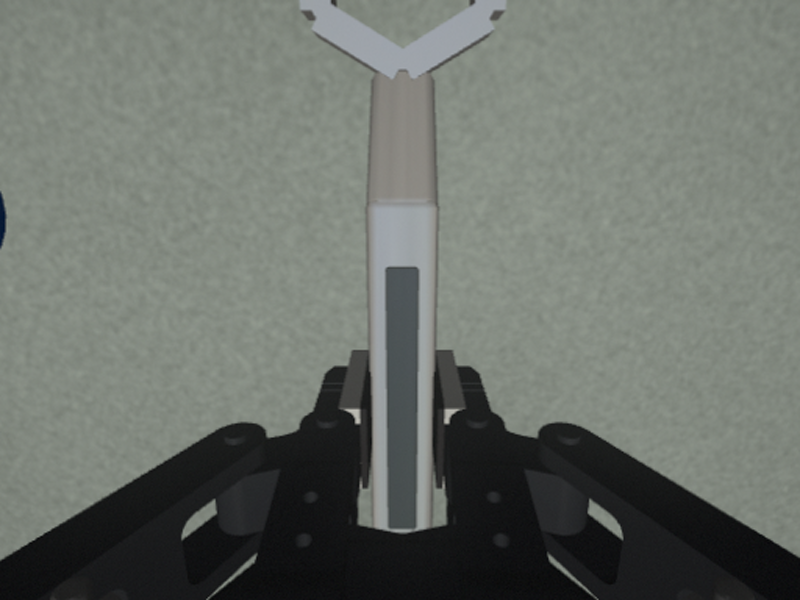

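The spanner is held square to the tool; only the rear half of the ring is visible at the top (V apex near (403,48)). I'll turn to az -150°, hover beside the nut and measure both in one picture.

```bash
python3 -m handwheel '[{"travel":[0,0,0],"dr":[0.04,-0.018,0.1]},{"travel":[0,0,0],"dr":[0,0,0.22]},{"travel":[0,0,0],"dr":[0,0,0.22]},{"travel":[0,0,0],"dr":[0,0,0.22]},{"travel":[0,0,0],"dr":[0,0,0.22]},{"travel":[0,0,0],"dr":[0,0,0.22]},{"travel":[0,0,0],"dr":[0,0,0.22]},{"travel":[0,0,0],"dr":[0,0,0.22]},{"travel":[0,0,0],"dr":[0,0,0.15]},{"travel":[0.018,-0.1,0],"dr":[0,0,0]},{"travel":[0.018,-0.195,0],"dr":[0,0,0]},{"travel":[0.018,-0.195,0],"dr":[0,0,0]},{"travel":[0.018,-0.195,0],"dr":[0,0,0]},{"travel":[0.018,-0.195,0],"dr":[0,0,0]},{"travel":[0.018,-0.195,0],"dr":[0,0,0]},{"travel":[0.018,-0.195,0],"dr":[0,0,0]},{"travel":[0.018,-0.195,0],"dr":[0,0,0]},{"travel":[0.018,-0.195,0],"dr":[0,0,0]},{"travel":[0.018,-0.1,0],"dr":[0,0,0]}]' -1
python3 - <<'E'
from h import *
o=ctrl.get_obs()['eef_pos'];print(o,ctrl.get_obs()['q'])
mv(np.array([.5986,.010,.147])-o, np.deg2rad(0))
E
```

```text
time_s: 7.33
eef_pos: [0.5479, 0.0169, 0.143]
eef_rot: [-0.038, -0.239, 0.97, 0.003]
wrist_force: [0.3, 0.6, -4.1]
opening: 0.196
[0.54790993 0.01693749 0.14299943] [-0.17092007  0.2702757   1.69064542 -0.02612633  1.25385542 -2.21619134]
travel total [-0.2748 -0.1971 -0.0518]
dr total [ 0.0474 -0.1396 -0.0017] tool-x az deg -152.24398553050162
```

```bash
python3 -m handwheel '[{"travel":[0,0,-0.1],"dr":[0.047,-0.14,-0.07]},{"travel":[-0.12,-0.1,-0.1],"dr":[0,0,0]},{"travel":[-0.12,-0.1,0],"dr":[0,0,0]},{"travel":[-0.05,-0.05,0],"dr":[0,0,0]},{"travel":[0,0,0],"dr":[0,0,0]}]' -1
python3 - <<'E'
from h import *
o=ctrl.get_obs()['eef_pos'];print(o,ctrl.get_obs()['q'])
mv(np.array([.5986,.010,.147])-o, np.deg2rad(0))
E
```

```text
time_s: 7.75
eef_pos: [0.5922, 0.0021, 0.1511]
eef_rot: [-0.016, -0.254, 0.967, 0.008]
wrist_force: [-0.4, -0.2, -4.0]
opening: 0.197
[0.59219761 0.00208984 0.15112869] [-1.97451967e-01  3.23024328e-01  1.60301414e+00  1.39208805e-03
  1.25148830e+00 -2.28259536e+00]
travel total [-0.0638  0.0243  0.0265]
dr total [ 0.0467 -0.0503 -0.0006] tool-x az deg -150.53800855430825
```

```bash
python3 -m handwheel '[{"travel":[-0.05,0.04,0.02],"dr":[0.047,-0.05,0]},{"travel":[-0.02,0.03,0],"dr":[0.01,-0.01,0]},{"travel":[0,0,0],"dr":[0,0,0]}]' -1
python3 - <<'E'
from h import *
o=ctrl.get_obs();print(o['eef_pos'],o['eef_rot']);mv()
c=viewer.get_calibration("wrist");np.save("w3.npy",dict(c=c,p=o['eef_pos'],r=rot().as_matrix()),allow_pickle=True)
a=viewer.camera("wrist")[:,:,::-1]; cv2.imwrite("pics/w3.png",a)
cv2.imwrite("pics/w3b.png",cv2.resize(a,(800,600),interpolation=cv2.INTER_CUBIC))
E
```

```text
time_s: 8.0
eef_pos: [0.5918, 0.0169, 0.1409]
eef_rot: [-0.002, -0.253, 0.967, 0.0]
wrist_force: [-0.6, 1.0, -4.9]
opening: 0.19
[0.59184179 0.01686484 0.14093374] [-1.87508583e-03 -2.53433316e-01  9.67351025e-01  1.81479209e-04]
travel total [0. 0. 0.]
dr total [ 0.0025 -0.0068 -0.    ] tool-x az deg -150.6382717542943
```

View pics/w3b.png

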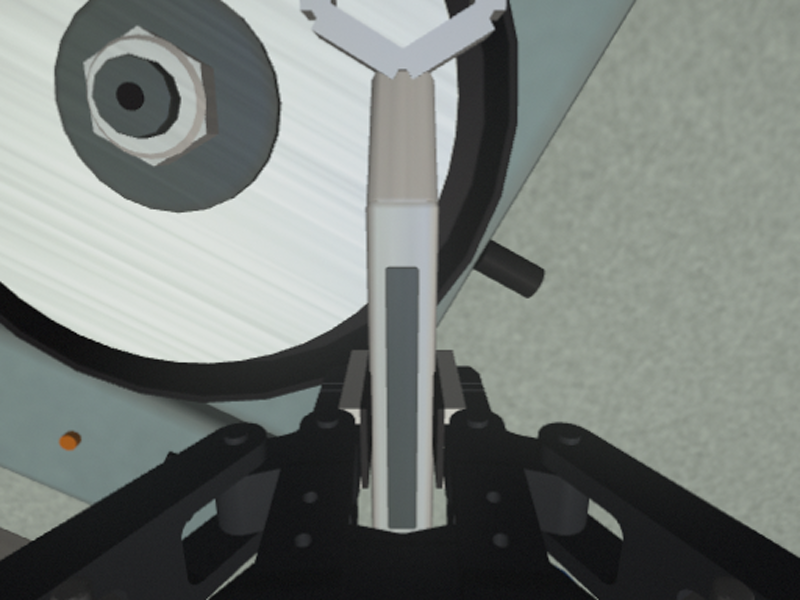

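One picture shows both: nut at about (148,95), ring apex at about (403,48). Enlarging both in one crop.

```bash
python3 -c "
import cv2,numpy as np
a=cv2.imread('pics/w3.png')
n=cv2.resize(a[10:115,45:145],(500,525),interpolation=cv2.INTER_CUBIC)
r=cv2.resize(a[0:105,230:290],(300,525),interpolation=cv2.INTER_CUBIC)
cv2.imwrite('pics/c3.png',np.hstack([n,r]))"
```

```text
(no output)
```

View pics/c3.png

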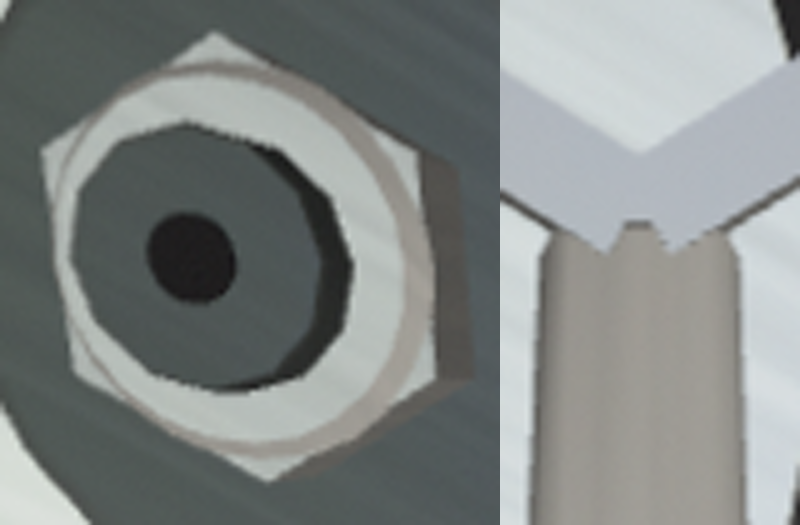

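Nut corners in the crop: (213,31), (42,150), (78,376), (268,482), (436,376), (415,150). Hole apex: (640,153).

Run:
```python
from h import *
from scipy.optimize import least_squares
d=np.load("w3.npy",allow_pickle=True).item();c=d['c'];p=d['p'];R=d['r']
N=np.array([(213,31),(42,150),(78,376),(268,482),(436,376),(415,150)])/5.+[44.6,9.6]
rc=.018/np.cos(np.pi/6)
def f(x,z=.114):
    a=x[2]+np.arange(6)*np.pi/3  # order as clicked
    P=np.c_[x[0]+rc*np.cos(a*1),x[1]+rc*np.sin(a),np.full(6,z)]
    return (pj(c,P)-N).ravel()
best=min((least_squares(f,[.56,-.093,np.deg2rad(a0)]) for a0 in range(0,360,60)),key=lambda r:r.cost)
print("nut",best.x[:2],"corner az mod60",np.rad2deg(best.x[2])%60,"res",np.abs(best.fun).max())
r=least_squares(lambda x:f(x[:3],x[3]),np.r_[best.x,.114]);print("free z",r.x,np.abs(r.fun).max())
# hub hole centre of shaft end at z .124
print("shaft hole",bp(c,np.array([191,258])/5+[44.6,9.6],.124))
# spanner in tool frame; tool z down: point = p + R@(dx+sx, dy+sy', dz - sz)
tool=lambda s,q: p+R@np.array([q[0]+s[0],q[1]-s[1],q[2]-s[2]])
obs=np.array([(230+139.5/5-.4,153/5-.4),(369*.64-.18,204*.64-.18),(438*.64-.18,204*.64-.18)])
S=[(.0932,0,.013),(.057,.009,.039),(.057,-.009,.039)]
print("pred",pj(c,[tool(s,(.001,0,.0188)) for s in S]),"obs",obs)
g=least_squares(lambda q:(pj(c,[tool(s,q) for s in S])-obs).ravel(),[0,0,.0188]);print("fit",g.x,g.fun)
g2=least_squares(lambda q:(pj(c,[tool(S[0],(q[0],q[1],.0188))])-obs[0]).ravel(),[0,0]);print("apex only",g2.x)
```

```text
nut [ 0.55931301 -0.0935428 ] corner az mod60 29.173344297600835 res 0.3535787159435273
free z [ 0.55929566 -0.09349584 -2.63242171  0.11410474] 0.3569519760320219
shaft hole [ 0.55932919 -0.09345668  0.124     ]
pred [[256.98098512  29.09453973]
 [232.58996088 123.91739876]
 [281.12594906 123.97390728]] obs [[257.5   30.2 ]
 [235.98 130.38]
 [280.14 130.38]]
fit [-0.0006024   0.00037416  0.01495583] [ 0.39569087  1.64041137 -3.03040322 -0.756074    2.67900275 -0.69773161]
apex only [0.00057685 0.00021674]
```

Nut fit is consistent: (0.5593, -0.0935), corner azimuth -150.8°. Ring offset along the tool is 115.5 mm. I'll rise and move above it.

```bash
python3 -m handwheel '[{"travel":[0,0,-0.15],"dr":[0.0025,-0.007,0]},{"travel":[0,0,-0.15],"dr":[0,0,0]},{"travel":[0,0,0],"dr":[0,0,0]}]' -1
cat >> h.py <<'E'
def goto(x,y,z,az=-150.83):
    o=ctrl.get_obs(); p=o['eef_pos']; R=rot().as_matrix()
    a=np.rad2deg(np.arctan2(R[1,0],R[0,0])); 
    ring=p+R@np.array([.1155,.0003,.0188])
    print("t",o['time_s'],"p",p.round(4),"ring",ring.round(4),"ring-nut mm",((ring-[.5593,-.0935,.103])*1e3).round(1),"F",o['wrist_force'].round(1),"M",o['torque'].round(2),"q6",o['q'][5].round(2))
    mv(np.array([x,y,z])-p,np.deg2rad((az-a+180)%360-180))
E
python3 -c "
from h import *
goto(.6602,-.0374,.17)"
```

```text
time_s: 8.3
eef_pos: [0.5878, 0.0175, 0.1831]
eef_rot: [-0.005, -0.254, 0.967, 0.002]
wrist_force: [1.1, -0.5, -2.6]
opening: 0.194
t 8.3 p [0.5878 0.0175 0.1831] ring [ 0.4869 -0.0391  0.1653] ring-nut mm [-72.4  54.4  62.3] F [ 1.1 -0.5 -2.6] M [ 0.06 -0.21 -0.04] q6 -2.26
travel total [-0.241  -0.5564  0.0813]
dr total [ 0.0128 -0.0174  0.01  ] tool-x az deg -150.5291645746528
```

```bash
python3 -m handwheel '[{"travel":[-0.06,-0.14,0],"dr":[0.013,-0.017,0.01]},{"travel":[-0.06,-0.14,0],"dr":[0,0,0]},{"travel":[-0.06,-0.14,0],"dr":[0,0,0]},{"travel":[-0.04,-0.1,0],"dr":[0,0,0]},{"travel":[0,0,0],"dr":[0,0,0]}]' -1; python3 -c "
from h import *
goto(.6602,-.0374,.165)"
```

```text
time_s: 8.72
eef_pos: [0.6546, -0.0353, 0.1794]
eef_rot: [-0.001, -0.253, 0.967, 0.0]
wrist_force: [0.1, -0.7, -3.5]
opening: 0.191
t 8.7167 p [ 0.6546 -0.0353  0.1794] ring [ 0.5537 -0.0916  0.1609] ring-nut mm [-5.6  1.9 57.9] F [ 0.1 -0.7 -3.5] M [0.02 0.02 0.02] q6 -2.32
travel total [-0.0259 -0.0307  0.0959]
dr total [ 0.0027 -0.0052  0.006 ] tool-x az deg -150.65099305992138
```

```bash
python3 -m handwheel '[{"travel":[-0.026,-0.031,0.05],"dr":[0.003,-0.005,0.006]},{"travel":[-0.01,-0.01,0.05],"dr":[0,0,0]},{"travel":[0,0,0],"dr":[0,0,0]}]' -1; python3 -c "
from h import *
goto(.6602,-.0374,.15)"
```

```text
time_s: 8.97
eef_pos: [0.6611, -0.0382, 0.1598]
eef_rot: [-0.002, -0.251, 0.968, 0.001]
wrist_force: [-1.1, 0.3, -4.1]
opening: 0.192
t 8.9667 p [ 0.6611 -0.0382  0.1598] ring [ 0.5599 -0.0941  0.1414] ring-nut mm [ 0.6 -0.6 38.4] F [-1.1  0.3 -4.1] M [ 0.04  0.06 -0.03] q6 -2.32
travel total [0.0024 0.0071 0.0654]
dr total [ 0.0056 -0.0058 -0.0021] tool-x az deg -150.89419823872214
```

```bash
python3 -m handwheel '[{"travel":[0.004,0.007,0.05],"dr":[0.006,-0.006,-0.002]},{"travel":[0,0,0.05],"dr":[0,0,0]},{"travel":[0,0,0.03],"dr":[0,0,0]},{"travel":[0,0,0],"dr":[0,0,0]}]' -1; python3 -c "
from h import *
goto(.6602,-.0374,.13)"
```

```text
time_s: 9.3
eef_pos: [0.657, -0.0353, 0.1355]
eef_rot: [-0.002, -0.253, 0.968, 0.001]
wrist_force: [-0.3, 0.5, -3.2]
opening: 0.195
t 9.3 p [ 0.657  -0.0353  0.1355] ring [ 0.556  -0.0915  0.1171] ring-nut mm [-3.3  2.  14.1] F [-0.3  0.5 -3.2] M [-0.02 -0.03 -0.04] q6 -2.32
travel total [-0.0118 -0.0227  0.0368]
dr total [ 0.0062 -0.0064  0.0035] tool-x az deg -150.724761236385
```

```bash
python3 -m handwheel '[{"travel":[-0.012,-0.025,-0.01],"dr":[0.006,-0.006,0.003]},{"travel":[-0.003,-0.004,0],"dr":[0,0,0]}]' -1; python3 -c "
from h import *
goto(.6602,-.0374,.13)"
```

```text
time_s: 9.47
eef_pos: [0.6606, -0.0374, 0.1365]
eef_rot: [-0.001, -0.252, 0.968, 0.0]
wrist_force: [-0.4, -0.1, -3.4]
opening: 0.19
t 9.4667 p [ 0.6606 -0.0374  0.1365] ring [ 0.5597 -0.0936  0.1178] ring-nut mm [ 0.4 -0.1 14.8] F [-0.4 -0.1 -3.4] M [-0.04 -0.02  0.02] q6 -2.32
travel total [0.0024 0.0016 0.0435]
dr total [ 0.0013 -0.0018  0.0019] tool-x az deg -150.77180732344266
```

```bash
python3 -m handwheel '[{"travel":[0.0,-0.002,0.02],"dr":[0.001,-0.002,0.002]},{"travel":[0,-0.002,0.015],"dr":[0,0,0]}]' -1; python3 -c "
from h import *
goto(.6602,-.0374,.13)"
```

```text
time_s: 9.63
eef_pos: [0.662, -0.0382, 0.1326]
eef_rot: [0.001, -0.252, 0.968, -0.001]
wrist_force: [-1.1, 1.4, -2.4]
opening: 0.193
t 9.6333 p [ 0.662  -0.0382  0.1326] ring [ 0.5611 -0.0942  0.1135] ring-nut mm [ 1.8 -0.7 10.5] F [-1.1  1.4 -2.4] M [ 0.09  0.29 -0.06] q6 -2.32
travel total [0.0081 0.0105 0.0171]
dr total [-0.003   0.004  -0.0002] tool-x az deg -150.83553488695492
```

```bash
python3 -m handwheel '[{"travel":[0.008,0.0105,0.0],"dr":[-0.003,0.004,0]},{"travel":[0.001,0.001,0.01],"dr":[0,0,0]}]' -1; python3 -c "
from h import *
goto(.6602,-.0374,.13)"
```

```text
time_s: 9.8
eef_pos: [0.6603, -0.0375, 0.1314]
eef_rot: [0.0, -0.252, 0.968, -0.0]
wrist_force: [1.2, 0.5, -3.7]
opening: 0.192
t 9.8 p [ 0.6603 -0.0375  0.1314] ring [ 0.5593 -0.0935  0.1125] ring-nut mm [-0.  -0.   9.5] F [ 1.2  0.5 -3.7] M [-0.02 -0.12 -0.06] q6 -2.32
travel total [0.0001 0.0009 0.0094]
dr total [-0.0011  0.0011 -0.0006] tool-x az deg -150.84707832510475
```

Right on; no load. Continue down.

```bash
python3 -m handwheel '[{"travel":[0.0,0,0.02],"dr":[-0.001,0.001,0]},{"travel":[0,0,0.01],"dr":[0,0,0]}]' -1; python3 -c "
from h import *
goto(.6602,-.0374,.122)"
```

```text
time_s: 9.97
eef_pos: [0.6604, -0.0376, 0.1269]
eef_rot: [0.0, -0.252, 0.968, -0.0]
wrist_force: [-0.2, 0.3, -4.1]
opening: 0.195
t 9.9667 p [ 0.6604 -0.0376  0.1269] ring [ 0.5594 -0.0936  0.108 ] ring-nut mm [ 0.1 -0.1  5. ] F [-0.2  0.3 -4.1] M [ 0.07 -0.03 -0.03] q6 -2.32
travel total [0.0009 0.0019 0.0327]
dr total [-0.0011  0.0011 -0.0006] tool-x az deg -150.8477041826463
```

```bash
python3 -m handwheel '[{"travel":[0.001,0.001,0.017],"dr":[-0.001,0.001,0]},{"travel":[0,0,0.004],"dr":[0,0,0]}]' -1; python3 -c "
from h import *
goto(.6602,-.0374,.122)"
```

```text
time_s: 10.13
eef_pos: [0.6601, -0.0375, 0.1231]
eef_rot: [-0.0, -0.252, 0.968, 0.0]
wrist_force: [0.1, 0.3, -4.8]
opening: 0.199
t 10.1333 p [ 0.6601 -0.0375  0.1231] ring [ 0.5591 -0.0935  0.1044] ring-nut mm [-0.2 -0.   1.4] F [ 0.1  0.3 -4.8] M [-0.02 -0.01 -0.03] q6 -2.32
travel total [-0.0009  0.0003  0.0076]
dr total [ 0.0003 -0.0004 -0.0006] tool-x az deg -150.84787338343577
```

```bash
python3 -m handwheel '[{"travel":[0,0,0],"dr":[0,0,0]},{"travel":[0,0,0],"dr":[0,0,0]},{"travel":[0.001,-0.04,0.0],"dr":[0,0,0.1]},{"travel":[0.001,-0.04,0.0],"dr":[0,0,0.1]}]' -1
cat >> h.py <<'E'
def turn(step=4):
    "state about the nut and the correction to add (tool units) to stay on the circle, seat height"
    o=ctrl.get_obs(); p=o['eef_pos']; R=rot().as_matrix()
    a=np.arctan2(R[1,0],R[0,0]); n=np.array([.5593,-.0935])
    t=n-.1155*np.array([np.cos(a),np.sin(a)])-.0003*np.array([np.sin(a),-np.cos(a)])
    goto(t[0],t[1],.1225,np.rad2deg(a)); th=np.deg2rad(step)
    print("turned deg",((-150.83-np.rad2deg(a))+180)%360-180,"opening",o['opening'].round(3),"arc",(.77*(1-np.cos(th))).round(4),(-.77*np.sin(th)).round(4))
E
python3 -c "
from h import *
turn(5)"
```

```text
time_s: 10.47
eef_pos: [0.6653, -0.0475, 0.1227]
eef_rot: [-0.0, -0.2, 0.98, 0.0]
wrist_force: [1.0, -1.4, -4.5]
opening: 0.198
t 10.4667 p [ 0.6653 -0.0475  0.1227] ring [ 0.559  -0.0926  0.1039] ring-nut mm [-0.3  0.9  0.9] F [ 1.  -1.4 -4.5] M [-0.27 -0.17  0.25] q6 -2.22
travel total [ 0.0005 -0.006   0.0012]
dr total [ 0.0004 -0.0006 -0.    ] tool-x az deg -156.87294595800117Traceback (most recent call last):
  File "<string>", line 3, in <module>
    turn(5)
    ~~~~^^^
  File "h.py", line 34, in turn
    print("turned deg",((-150.83-np.rad2deg(a))+180)%360-180,"opening",o['opening'].round(3),"arc",(.77*(1-np.cos(th))).round(4),(-.77*np.sin(th)).round(4))
                                                                       ^^^^^^^^^^^^^^^^^^
AttributeError: 'float' object has no attribute 'round'
```

```bash
sed -i 's/o\[.opening.\]\.round(3)/round(o["opening"],3)/' h.py; python3 -m handwheel '[{"travel":[0.003,-0.073,0.001],"dr":[0,0,0.167]},{"travel":[0.003,-0.068,0],"dr":[0,0,0.167]}]' -1; python3 -c "
from h import *
turn(5)"
```

```text
time_s: 10.63
eef_pos: [0.6715, -0.066, 0.1223]
eef_rot: [-0.001, -0.113, 0.994, 0.001]
wrist_force: [-1.5, 2.4, -3.4]
opening: 0.195
t 10.6333 p [ 0.6715 -0.066   0.1223] ring [ 0.5589 -0.0915  0.1037] ring-nut mm [-0.4  2.   0.7] F [-1.5  2.4 -3.4] M [0.4  0.13 0.71] q6 -2.07
travel total [ 0.0003 -0.0132 -0.0011]
dr total [ 0.0045 -0.0032 -0.    ] tool-x az deg -167.06989421924183
turned deg 16.23989421924182 opening 0.195 arc 0.0029 -0.0671
```

```bash
python3 -m handwheel '[{"travel":[0.003,-0.085,-0.001],"dr":[0.004,-0.003,0.15]},{"travel":[0.003,-0.073,0],"dr":[0,0,0.15]},{"travel":[0.003,-0.073,0],"dr":[0,0,0.15]}]' -1; python3 -c "
from h import *
turn(5)"
```

```text
time_s: 10.88
eef_pos: [0.675, -0.0954, 0.1219]
eef_rot: [-0.001, 0.009, 1.0, 0.004]
wrist_force: [-0.8, 6.2, -2.2]
opening: 0.197
t 10.8833 p [ 0.675  -0.0954  0.1219] ring [ 0.5595 -0.0929  0.1034] ring-nut mm [0.2 0.6 0.4] F [-0.8  6.2 -2.2] M [1.06 0.08 0.32] q6 -1.87
travel total [ 0.0015 -0.0028 -0.0042]
dr total [ 0.0167 -0.0058 -0.    ] tool-x az deg 178.9704677730142
turned deg 30.199532226985752 opening 0.197 arc 0.0029 -0.0671
```

```bash
python3 -m handwheel '[{"travel":[0.003,-0.075,-0.006],"dr":[0.016,-0.005,0.16]},{"travel":[0.003,-0.073,-0.002],"dr":[0,0,0.16]},{"travel":[0.003,-0.073,0],"dr":[0,0,0.16]}]' -1; python3 -c "
from h import *
turn(5)"
```

```text
time_s: 11.13
eef_pos: [0.6708, -0.1241, 0.1226]
eef_rot: [-0.001, 0.138, 0.99, 0.003]
wrist_force: [0.0, 3.7, -3.7]
opening: 0.193
t 11.1333 p [ 0.6708 -0.1241  0.1226] ring [ 0.5598 -0.0922  0.1041] ring-nut mm [0.5 1.3 1.1] F [ 0.   3.7 -3.7] M [ 0.61 -0.24  0.55] q6 -1.66
travel total [ 0.0008 -0.0086  0.0005]
dr total [ 0.0124 -0.005  -0.    ] tool-x az deg 164.1394622878952
turned deg 45.030537712104774 opening 0.193 arc 0.0029 -0.0671
```

```bash
python3 -m handwheel '[{"travel":[0.003,-0.08,0],"dr":[0.012,-0.005,0.16]},{"travel":[0.003,-0.075,-0.002],"dr":[0,0,0.16]},{"travel":[0.003,-0.075,0],"dr":[0,0,0.16]}]' -1; python3 -c "
from h import *
turn(5)"
```

```text
time_s: 11.38
eef_pos: [0.659, -0.1523, 0.123]
eef_rot: [0.001, 0.265, 0.964, 0.003]
wrist_force: [2.6, 4.5, -3.8]
opening: 0.196
t 11.3833 p [ 0.659  -0.1523  0.123 ] ring [ 0.5599 -0.0929  0.1042] ring-nut mm [0.6 0.6 1.2] F [ 2.6  4.5 -3.8] M [ 0.79 -0.43  0.44] q6 -1.44
travel total [ 0.0013 -0.0046  0.003 ]
dr total [ 0.0127 -0.0007 -0.    ] tool-x az deg 149.27298316969222
turned deg 59.897016830307734 opening 0.196 arc 0.0029 -0.0671
```

```bash
python3 -m handwheel '[{"travel":[0.003,-0.078,0.002],"dr":[0.012,0,0.16]},{"travel":[0.003,-0.075,-0.002],"dr":[0,0,0.16]},{"travel":[0.003,-0.075,0],"dr":[0,0,0.16]},{"travel":[0.003,-0.05,0],"dr":[0,0,0.1]}]' -1; python3 -c "
from h import *
turn(5)"
```

```text
time_s: 11.72
eef_pos: [0.6354, -0.1806, 0.1235]
eef_rot: [0.002, 0.414, 0.91, 0.005]
wrist_force: [4.5, 4.6, -5.2]
opening: 0.195
t 11.7167 p [ 0.6354 -0.1806  0.1235] ring [ 0.5598 -0.0933  0.1047] ring-nut mm [0.5 0.2 1.7] F [ 4.5  4.6 -5.2] M [ 0.47 -0.83  0.4 ] q6 -1.18
travel total [ 0.0014 -0.002   0.0069]
dr total [0.02   0.0009 0.    ] tool-x az deg 131.14683818669062
turned deg 78.02316181330934 opening 0.195 arc 0.0029 -0.0671
```

```bash
python3 -m handwheel '[{"travel":[0,0,0],"dr":[0,0,0]},{"travel":[0,0,0],"dr":[0,0,0]},{"travel":[0,0.05,0],"dr":[0.02,0,-0.13]},{"travel":[0,0,0],"dr":[0,0,0]}]' -1; python3 -c "
from h import *
turn(5)"
```

```text
time_s: 12.05
eef_pos: [0.6413, -0.1753, 0.1238]
eef_rot: [0.001, 0.38, 0.925, 0.0]
wrist_force: [0.6, -0.4, -3.4]
opening: 0.194
t 12.05 p [ 0.6413 -0.1753  0.1238] ring [ 0.5594 -0.0939  0.1049] ring-nut mm [ 0.1 -0.4  1.9] F [ 0.6 -0.4 -3.4] M [-0.02 -0.04 -0.03] q6 -1.24
travel total [0.0021 0.0014 0.0086]
dr total [0.0009 0.0018 0.    ] tool-x az deg 135.30268819648114
turned deg 73.86731180351887 opening 0.194 arc 0.0029 -0.0671
```

Unloaded: forces are back to spanner weight only. Lifting straight off.

```bash
python3 -m handwheel '[{"travel":[0.002,0.001,-0.03],"dr":[0.001,0.002,0]},{"travel":[0,0,-0.04],"dr":[0,0,0]}]' -1; python3 -c "
from h import *
turn(5)"; python3 -m handwheel '[{"travel":[0,0,-0.05],"dr":[0,0,0]},{"travel":[0,0,-0.05],"dr":[0,0,0]}]' -1; python3 -c "
from h import *
turn(5)"
```

```text
time_s: 12.22
eef_pos: [0.6408, -0.1752, 0.1333]
eef_rot: [-0.001, 0.38, 0.925, -0.001]
wrist_force: [1.3, -1.3, -4.6]
opening: 0.198
t 12.2167 p [ 0.6408 -0.1752  0.1333] ring [ 0.5589 -0.0937  0.1146] ring-nut mm [-0.4 -0.2 11.6] F [ 1.3 -1.3 -4.6] M [-0.2  -0.25 -0.06] q6 -1.23
travel total [-0.0008  0.0028  0.0721]
dr total [-0.0033 -0.0018  0.    ] tool-x az deg 135.28083582035794
turned deg 73.88916417964208 opening 0.198 arc 0.0029 -0.0671
time_s: 12.38
eef_pos: [0.6402, -0.1753, 0.1494]
eef_rot: [-0.002, 0.381, 0.925, -0.001]
wrist_force: [-0.5, 0.0, -4.1]
opening: 0.194
t 12.3833 p [ 0.6402 -0.1753  0.1494] ring [ 0.5584 -0.0937  0.1309] ring-nut mm [-0.9 -0.2 27.9] F [-0.5  0.  -4.1] M [-0.1  -0.05 -0.01] q6 -1.23
travel total [-0.0034  0.0056  0.1792]
dr total [-0.0047 -0.0045  0.    ] tool-x az deg 135.19366751475638
turned deg 73.97633248524357 opening 0.194 arc 0.0029 -0.0671
```

```bash
python3 -m handwheel '[{"travel":[0,0,-0.15],"dr":[-0.005,-0.005,0]},{"travel":[0,0,-0.15],"dr":[0,0,0]},{"travel":[0,0.15,0],"dr":[0,0,0]},{"travel":[0,0.2,0],"dr":[0,0,0]},{"travel":[0,0.12,0],"dr":[0,0,0]},{"travel":[0,0,0],"dr":[0,0,0]}]' -1
python3 - <<'E'
from h import *
turn()
c=viewer.get_calibration("wrist");np.save("w4.npy",c,allow_pickle=True)
a=viewer.camera("wrist")[:,:,::-1]; cv2.imwrite("pics/w4.png",a)
u,v=pj(c,[.5593,-.0935,.115])[0].astype(int);print(u,v)
x0,y0=max(u-50,0),max(v-50,0);print("crop",x0,y0)
n=cv2.resize(a[y0:y0+100,x0:x0+100],(500,500),interpolation=cv2.INTER_CUBIC)
f=cv2.resize(a,(300,225));f=cv2.copyMakeBorder(f,0,275,0,0,cv2.BORDER_CONSTANT)
cv2.imwrite("pics/c4.png",np.hstack([n,f]))
E
```

```text
time_s: 12.88
eef_pos: [0.6917, -0.1272, 0.2064]
eef_rot: [0.004, 0.385, 0.923, 0.0]
wrist_force: [-0.7, -0.7, -3.5]
opening: 0.196
t 12.8833 p [ 0.6917 -0.1272  0.2064] ring [ 0.6107 -0.0449  0.1868] ring-nut mm [51.4 48.6 83.8] F [-0.7 -0.7 -3.5] M [0.01 0.02 0.  ] q6 -1.13
travel total [ 0.0142 -0.4726  0.5577]
dr total [0.0059 0.0129 0.    ] tool-x az deg 134.73460471013755
turned deg 74.43539528986241 opening 0.196 arc 0.0019 -0.0537
147 11
crop 97 0
```

View pics/c4.png

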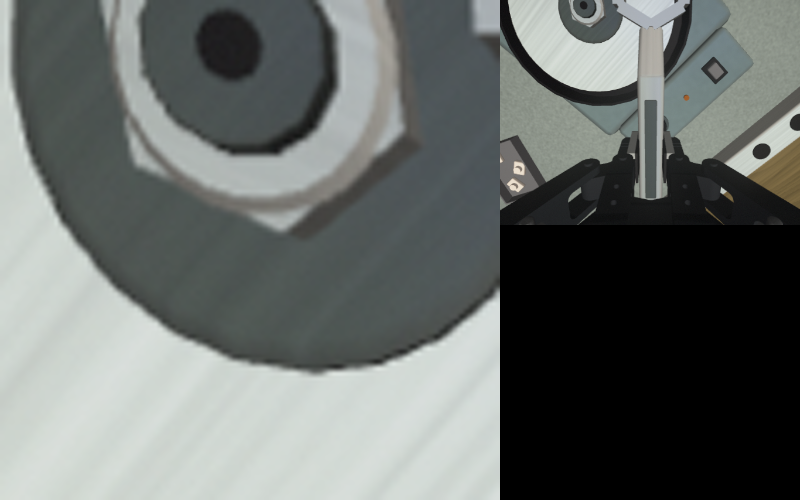

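The nut's lower corners are at crop (135,164), (283,233) and (405,135). I'll fit its angle.

Run:
```python
from h import *
from scipy.optimize import least_squares
c=np.load("w4.npy",allow_pickle=True).item()
N=np.array([(135,164),(283,233),(405,135)])/5+[97-.4,-.4]
rc=.018/np.cos(np.pi/6)
def f(x):
    a=x[2]+np.arange(3)*np.pi/3
    return (pj(c,np.c_[x[0]+rc*np.cos(a),x[1]+rc*np.sin(a),np.full(3,.1145)])-N).ravel()
r=min((least_squares(f,[.5593,-.0935,np.deg2rad(a)]) for a in range(0,360,45)),key=lambda r:r.cost)
m=np.rad2deg(r.x[2])%60;print(r.x,"mod60",m,np.abs(r.fun).max(),"turn cw mod 60:",(29.17-m)%60)
```

```text
[ 0.55951642 -0.09364051  4.54138133] mod60 20.2019831460957 0.1588896216574085 turn cw mod 60: 8.968016853904302
```

The nut has turned 60 + 9 = 69° (about 1.2 rad). Now carrying the spanner back to the open bench.

```bash
python3 -m handwheel '[{"travel":[0.1,0.03,0],"dr":[0.006,0.013,0]},{"travel":[0.2,0.06,0],"dr":[0,0,0]},{"travel":[0.2,0.06,-0.01],"dr":[0,0,0]},{"travel":[0.2,0.06,-0.01],"dr":[0,0,0]},{"travel":[0.2,0.06,-0.01],"dr":[0,0,0]},{"travel":[0.2,0.06,-0.01],"dr":[0,0,0]},{"travel":[0.2,0.06,-0.01],"dr":[0,0,0]}]' -1; python3 -c "
from h import *
goto(.48,.28,.1,135)"
```

```text
time_s: 13.52
eef_pos: [0.5879, 0.048, 0.2143]
eef_rot: [-0.001, 0.392, 0.92, -0.003]
wrist_force: [-0.2, 0.5, -4.2]
opening: 0.191
t 13.5167 p [0.5879 0.048  0.2143] ring [0.508  0.1314 0.1955] ring-nut mm [-51.3 224.9  92.5] F [-0.2  0.5 -4.2] M [-0.03 -0.1  -0.03] q6 -0.88
travel total [1.6135 0.5579 0.7581]
dr total [-0.0126 -0.     -0.038 ] tool-x az deg 133.86110255560106
```

```bash
python3 -m handwheel '[{"travel":[0.2,0.07,0],"dr":[-0.012,0,0]},{"travel":[0.2,0.07,0],"dr":[0,0,0]},{"travel":[0.2,0.07,0],"dr":[0,0,0]},{"travel":[0.2,0.07,0],"dr":[0,0,0]},{"travel":[0.2,0.07,0],"dr":[0,0,0]},{"travel":[0.2,0.07,0],"dr":[0,0,0]},{"travel":[0.2,0.07,0],"dr":[0,0,0]},{"travel":[0.1,0.03,0],"dr":[0,0,0]},{"travel":[0,0,0],"dr":[0,0,0]}]' -1; python3 -c "
from h import *
goto(.48,.28,.05,135)"
```

```text
time_s: 14.27
eef_pos: [0.471, 0.2724, 0.2176]
eef_rot: [-0.002, 0.394, 0.919, -0.001]
wrist_force: [-0.2, 0.1, -4.0]
opening: 0.193
t 14.2667 p [0.471  0.2724 0.2176] ring [0.3915 0.3563 0.1992] ring-nut mm [-167.8  449.8   96.2] F [-0.2  0.1 -4. ] M [-0.09 -0.11 -0.01] q6 -0.46
travel total [-0.0082  0.0825  1.1173]
dr total [-0.0066 -0.0057 -0.0478] tool-x az deg 133.56467143880593
```

Descend to near the bench.

```bash
python3 -m handwheel '[{"travel":[0,0,0.1],"dr":[-0.007,-0.006,0]},{"travel":[0,0,0.18],"dr":[0,0,0]},{"travel":[0,0,0.18],"dr":[0,0,0]},{"travel":[0,0,0.18],"dr":[0,0,0]},{"travel":[0,0,0.18],"dr":[0,0,0]},{"travel":[0,0,0.15],"dr":[0,0,0]},{"travel":[0,0,0.05],"dr":[0,0,0]},{"travel":[0,0,0],"dr":[0,0,0]}]' -1; python3 -c "
from h import *
goto(.47,.272,.0195,134)"
```

```text
time_s: 14.93
eef_pos: [0.4718, 0.2657, 0.0651]
eef_rot: [0.004, 0.396, 0.918, 0.001]
wrist_force: [-0.4, 0.0, -3.9]
opening: 0.195
t 14.9333 p [0.4718 0.2657 0.0651] ring [0.3928 0.3498 0.0455] ring-nut mm [-166.5  443.3  -57.5] F [-0.4  0.  -3.9] M [-0.04  0.06  0.01] q6 -0.46
travel total [0.0406 0.0188 0.3041]
dr total [ 0.0087  0.0135 -0.0199] tool-x az deg 133.40234070772323
```

```bash
python3 -m handwheel '[{"travel":[0,0,0.1],"dr":[0.008,0.013,0]},{"travel":[0,0,0.1],"dr":[0,0,0]},{"travel":[0,0,0.04],"dr":[0,0,0]},{"travel":[0,0,0],"dr":[0,0,0]}]' -1; python3 -c "
from h import *
goto(.47,.272,.019,134)"
```

```text
time_s: 15.27
eef_pos: [0.4755, 0.264, 0.0335]
eef_rot: [0.002, 0.397, 0.918, 0.002]
wrist_force: [-0.6, -0.9, -4.1]
opening: 0.199
t 15.2667 p [0.4755 0.264  0.0335] ring [0.3967 0.3484 0.0143] ring-nut mm [-162.6  441.9  -88.7] F [-0.6 -0.9 -4.1] M [-0.03 -0.01  0.02] q6 -0.47
travel total [0.0644 0.0091 0.0963]
dr total [ 0.0093  0.0063 -0.025 ] tool-x az deg 133.2490586250845
```

```bash
python3 -m handwheel '[{"travel":[0,0,0.04],"dr":[0.009,0.006,0]},{"travel":[0,0,0.03],"dr":[0,0,0]},{"travel":[0,0,0.01],"dr":[0,0,0]}]' -1; python3 -c "
from h import *
goto(.47,.272,.019,134)"
```

```text
time_s: 15.52
eef_pos: [0.4786, 0.2644, 0.0248]
eef_rot: [0.002, 0.397, 0.918, 0.002]
wrist_force: [-0.7, 0.1, -4.3]
opening: 0.196
t 15.5167 p [0.4786 0.2644 0.0248] ring [0.3998 0.3488 0.0056] ring-nut mm [-159.5  442.3  -97.4] F [-0.7  0.1 -4.3] M [-0.05 -0.04  0.  ] q6 -0.47
travel total [ 0.0764 -0.0072  0.0382]
dr total [ 0.0097  0.0054 -0.0258] tool-x az deg 133.22677432743868
```

```bash
python3 -m handwheel '[{"travel":[0,0,0.03],"dr":[0.01,0.005,0]},{"travel":[0,0,0.012],"dr":[0,0,0]}]' -1; python3 -c "
from h import *
goto(.47,.272,.019,134)"
```

```text
time_s: 15.68
eef_pos: [0.4796, 0.2647, 0.0192]
eef_rot: [0.001, 0.397, 0.918, 0.0]
wrist_force: [-0.4, 0.2, -4.2]
opening: 0.194
t 15.6833 p [0.4796 0.2647 0.0192] ring [4.008e-01 3.491e-01 3.000e-04] ring-nut mm [-158.5  442.6 -102.7] F [-0.4  0.2 -4.2] M [-0.07  0.03  0.02] q6 -0.47
travel total [ 0.0793 -0.0136  0.0014]
dr total [ 0.0027  0.0019 -0.0254] tool-x az deg 133.23649895263543
```

```bash
python3 -m handwheel '[{"travel":[0,0,0.008],"dr":[0.003,0.002,0]},{"travel":[0,0,0.005],"dr":[0,0,0]}]' -1; python3 -c "
from h import *
goto(.47,.272,.019,134)"
```

```text
time_s: 15.85
eef_pos: [0.4799, 0.265, 0.0188]
eef_rot: [-0.0, 0.397, 0.918, -0.0]
wrist_force: [-5.4, -1.6, 6.6]
opening: 0.2
t 15.85 p [0.4799 0.265  0.0188] ring [ 0.4009  0.3493 -0.    ] ring-nut mm [-158.4  442.8 -103. ] F [-5.4 -1.6  6.6] M [-0.57  0.75 -0.03] q6 -0.47
travel total [ 0.0792 -0.0158 -0.0015]
dr total [-0.0018 -0.0005 -0.0243] tool-x az deg 133.27147020103618
```

On the bench. Release and retreat up.

```bash
python3 -m handwheel '[{"travel":[0,0,0],"dr":[0,0,0]},{"travel":[0,0,0],"dr":[0,0,0]},{"travel":[0,0,0],"dr":[0,0,0]},{"travel":[0,0,0],"dr":[0,0,0]},{"travel":[0,0,0],"dr":[0,0,0]},{"travel":[0,0,-0.03],"dr":[0,0,0]},{"travel":[0,0,-0.08],"dr":[0,0,0]},{"travel":[0,0,-0.15],"dr":[0,0,0]},{"travel":[0,0,-0.2],"dr":[0,0,0]},{"travel":[0,0,-0.2],"dr":[0,0,0]},{"travel":[0,0,-0.2],"dr":[0,0,0]},{"travel":[-0.1,0,-0.2],"dr":[0,0,0]},{"travel":[-0.2,0,0],"dr":[0,0,0]},{"travel":[-0.2,0,0],"dr":[0,0,0]},{"travel":[-0.1,0,0],"dr":[0,0,0]},{"travel":[0,0,0],"dr":[0,0,0]},{"travel":[0,0,0],"dr":[0,0,0]}]' 1
python3 - <<'E'
from h import *
goto(0,0,0)
a=cv2.resize(viewer.camera("side")[100:384,:,::-1],(800,444),interpolation=cv2.INTER_CUBIC)
cv2.imwrite("pics/s5.png",a)
w=viewer.camera("wrist")[:,:,::-1];cv2.imwrite("pics/w5.png",w)
E
```

```text
time_s: 17.27
eef_pos: [0.5452, 0.1988, 0.1991]
eef_rot: [0.005, 0.395, 0.919, 0.003]
wrist_force: [-0.3, 0.9, 0.2]
opening: 0.999
t 17.2667 p [0.5452 0.1988 0.1991] ring [0.4663 0.2829 0.1796] ring-nut mm [-93.  376.4  76.6] F [-0.3  0.9  0.2] M [-0.01 -0.04  0.01] q6 -0.61
travel total [ 1.5444 -3.5637  1.2834]
dr total [ 0.0079  0.0223 -2.5247] tool-x az deg 133.42584856962236
```

View pics/s5.png

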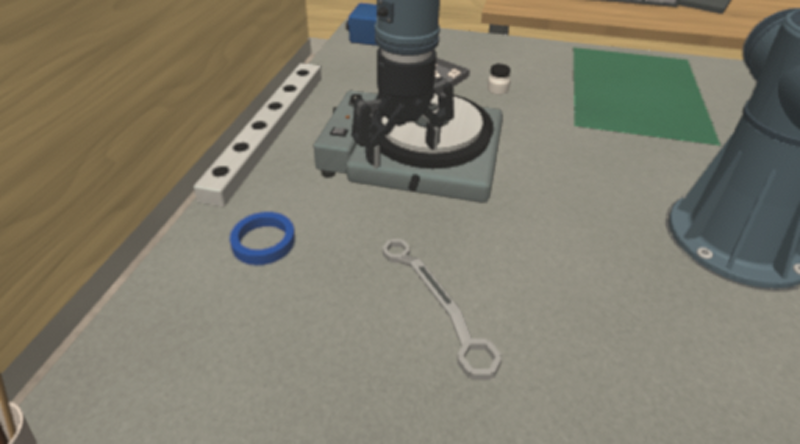

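View pics/w5.png

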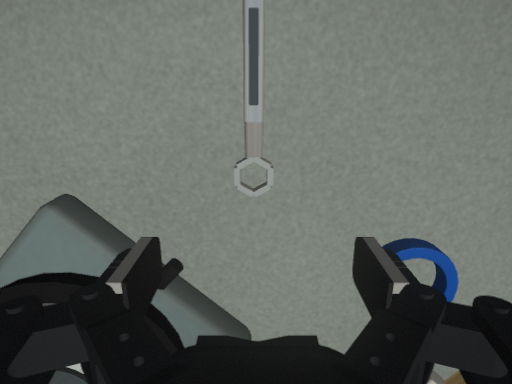

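The spanner lies flat on the bench with its big ring at (480,358) and small ring at (397,250). The gripper is clear above, and the tape, jar and tray are where they were. Handing in.

```bash
python3 -c "
from bench import ctrl
print(ctrl.hand_in())"
```

```text
the job is handed in; nothing more can be done
None
```

The nut is slackened by about 69° (1.2 rad) clockwise, and the spanner is back on the open bench, released. I handed in at about 17 s; no verdict was reported.

- **Fit:** The ring went down level to about 1.4 mm above its seat by the arm's own measurement. I felt no load beyond a slight touch at about 10 mm.
- **Turn:** The ring stayed within about 2.2 mm of the seat by the same measurement, with side forces up to about 6.5 N. For a moment about 2 N of the spanner's weight seemed to rest on the flange, so I raised it slightly.
- **Nut angle:** A wrist picture after lifting off put the hexagon 9° on, modulo 60°. With the tool's 78° of turn less play, that makes 69°.
- **Laying down:** The bench contact just before release read about 10 N.
- **Last views:** The side picture shows the spanner lying flat with the gripper clear, and the tape, jar and tray looking unmoved by eye. Wrist force read about zero.
- **Disagreement:** The end of the spanner's bar was drawn about 6 px from where my model put it, probably because of a bevel. I relied on the ring's hole corner instead, and the fit bore that out.

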